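# Hang the slide rack on the keeper peg to drain

## Task

The slides in the blue rack need to drain. Pick up the blue slide rack by the grip on its top and hang it by its eye on the peg of the drip stand, pushing it in past the red gravity keeper so that the keeper drops shut behind it; let it hang there upright and at rest. Leave the empty white rack standing where it is.

Things in the scene. Friction and masses are not known exactly. Their poses are not given: they have to be found in the camera images.
- blue_rack_grip (a point): Blue slide rack holding glass slides, 150 g, 166 mm tall; same either way round. Point: centre of its grip block (14 mm along rack x, 24 along y, 44 tall), 144 mm above its underside; z up. Below is a frame 8 mm thick (x), 56 wide (y) with an eye through it along x, 40 wide, 42 high: eye's upper edge 30 mm below this point, lower edge 72 mm below; 8 mm bars above and below it. Foot 50 x 84 mm, 30 high.
- white_rack_grip (a point): Centre of the grip block of the other slide rack, 144 mm above its underside: same shape and size as the blue one, but white and without slides. It is to stay where it stands.
- peg_seat (a point): Middle of the top face of the fixed steel stand's level peg, where the eye rests, 170 mm above the bench. x runs along the peg from free tip to post (the way to push on), y across, z up. Peg 16 mm wide, 12 high; tip at x = -95 mm, post's face at x = +45 mm, post top 16 mm above the peg's. Green drip tray below, rim 12 mm high. A hung rack's grip centre is 30 mm above this point.
- keeper (a joint): Red gravity keeper, rad: 0 = hangs straight down (shut), positive = lower end swung toward the post and up, limit 1.45. A 20 g tongue, 14 x 4 mm, hinged at x = -77 mm in the peg seat's frame, 6 mm below the peg's top, reaching 46 mm below its pin. It swings only inward: an eye pushed on lifts it with its lower bar at almost no force; 45 mm past the pin it falls shut by itself.
There are look-alikes about, which are no part of the job. There is more than one size of the part that bears blue_rack_grip; the job needs the smaller. Of the things that look like the part that bears peg_seat, the larger one is meant.

How it is judged:
By the outcome, as a careful person would: the job done as asked, in the order asked, and still so for the second after the job is handed in, with the robot touching nothing.
It also fails if it takes over 40 s, if anything falls off the work surface, if the arm or the gripper's body presses on something with over 40 N, if the wrist force passes 120 N, or if a joint passes its speed limit or range.

## Robot

A 6-joint arm with a two-finger parallel gripper is mounted at the origin on a cart in front of the work surface, level with it; the furniture and walls round the work are solid. World frame = base frame: x ahead of the robot, y to its left, z up, the work surface at z = 0. Lengths are in mm, angles in degrees, forces in N, time in s.
With the tool pointing down it reaches from about 375 to 900 mm from the base axis. Payload 3.1 kg.
Tool frame: the origin (TCP) lies on the front face of the gripper's body, between the roots of the fingers; the fingertips stand 70 mm ahead of it and the grasp point (between the pads) lies 51 mm ahead of it; z points along the fingers, y is the line along which they close (so a half turn about z gives the same grasp; the last joint's range is limited). The gripper opens to 87 mm and grips with 3 to 60 N. Pads are 19 mm wide; open, the fingers measure 117 mm over their backs; the gripper's body (75 mm by 190 mm) begins 51 mm behind the grasp point.
Start: joints at [61.736, 30.224, 82.088, -0, 67.689, -10.227], TCP at [193.476, 594.276, 292.248] pointing down, gripper open.
Joint ranges: [-176.69, 176.69], [-43.24, 126.21], [12.49, 139.97], [-82, 262], [0, 151.66], [-163.58, 163.58]. Speed limits (degrees/s): [159.86, 159.86, 180, 180, 180, 180].

## Interface

Orientations are given as a 3x3 rotation matrix whose columns are the frame's x, y, z axes.
In Python, from station import telemetry, imaging, ctrl gives the robot as it stands.
- The arm moves only by the tool drive_tool, never from a script. Its argument "increments" is a list of rows, each a list of 7 numbers: the turn, a rotation vector about the tool's x, y, z scaled (see below), then the shift along the tool's x, y, z scaled (see below), then the opening, from 0 (shut) to 1 (fully open). In form: [[wx, wy, wz, x, y, z, claw], ...]. A call has 1 to 20 rows; each row is the pose to reach, as a shift and turn from the pose commanded when the call began, along the tool's axes at that moment, turning the shorter way round; what a row does not reach only later rows make up. The controller multiplies each number of a shift by 15 cm and each number of a turn by 360 degrees. A row lasts 1/12 s, in which the tool goes at most 41.7 mm and 7.16 degrees, less where a joint would pass 70% of its speed; a pose out of reach is approached as far as the arm can. A call with a number of a shift or a turn outside -1 to 1 is refused whole. A call with a gripper value outside its range is refused whole. The fingers move at their own pace and stop on an object; "grip_force" is the grip in N (left out, the last holds). Time passes only in rows, so rows that repeat a pose let the fingers close. It gives the time, the measured TCP pose, the force, the opening and the grip force at its end, in the units of the state.
- telemetry.read_state(): the state, without advancing time (a new reading comes with each control period).
- imaging.grab_frame(name): name is "side" or "top"; returns a dict with "frame" (480x640x3 uint8, red, green, blue), "fov_y" (degrees; the focal length in pixels is half the picture's height over the tangent of half this angle, whatever the lens; pixels are square), "cx", "cy" (the principal point, pixels), "k1" (the pictures are not rectified: a ray, as slopes to the right and down, at radius r is drawn at 1 + k1 r^2 times it, then the intrinsics apply), "R" (3x3) and "t" (3): a world point X has camera coordinates R X + t. Camera axes: x right, y down, z forward; pixel columns grow to the right and rows downward; lengths in mm; the calibration is good to about 2 mm. A picture is of the moment at which its call begins. There is no depth.
- ctrl.sign_off(): hands the job in; it is judged then, once.
Trained networks look in a picture, given as the dict that the camera call returned (one of the last four; its "shot" number tells which), for a name from the list of things; names that differ only in an ending like _2 or _b are one class to them, and where a whole thing is asked for, a point or a joint stands for the part that bears it (a point fixed in the world has none). Each returns a list of dicts, best first, with "score" (0 to 1); they miss things now and then, are a little off and sometimes report something else, mostly with a low value. They report only what shows in the picture. A call takes as long as a camera call. They do not tell look-alikes from the thing itself.
- imaging.look_for(picture, thing): "location" ([column, row] in pixels, amid what is visible of it).
- imaging.trace(picture, thing): "mask" (480x640 bool, what is visible of it) and "location" ([column, row] in pixels, amid what is visible of it).
The state is a dict: "clock": time; "joint_positions": joint angles; "qd": joint speeds; "joint_efforts": joint torques, N m; "tool_pos": TCP position; "tcp_rot": TCP orientation; "wrist_force": force on the tool from outside, world axes, zero at the start; "torque": the same for the moment, N m; "finger_gap": finger opening in mm; "gripper_force": force on a finger pad.
Only numpy, scipy, OpenCV 4.12 (cv2) and the standard library are available. Lean on these libraries where they do the work, as an engineer would, in place of code of your own. Each camera call takes 0.05 s, during which the arm holds its last target. There are 200 camera calls.

## Working session

There is one attempt and no reset: what is moved stays moved. The work goes in short steps, Python scripts to look and compute and a tool call to move; the robot and the scene stay as the last step left them, time stands still between calls to the robot, and variables do not carry over. Pictures are saved under pics/ and viewed, at most 10 in all, crops included, and the job is handed in when it is done.

Besides the shell and the picture viewer there is one more tool, called after "Emit:" as name(argument=value, ...) on one line, values as JSON. drive_tool: Moves the arm, as the interface text tells. Its arguments: {"type":"object","properties":{"increments":{"type":"array"},"grip_force":{"type":"number"}},"required":["increments"]}

```bash
mkdir -p pics; ls; python3 - <<'E'
from station import telemetry, imaging, ctrl
import cv2,numpy as np
s=telemetry.read_state()
print(s['clock'],s['tool_pos'],np.round(s['tcp_rot'],3).tolist(),s['finger_gap'])
for n in('side','top'):
    p=imaging.grab_frame(n); cv2.imwrite(f'pics/{n}0.png',p['frame'][:,:,::-1])
    print(n,p['fov_y'],p['cx'],p['cy'],p['k1'],np.round(p['R'],3).tolist(),np.round(p['t'],1))
    for t in('blue_rack_grip','white_rack_grip','peg_seat','keeper'):
        print(t,[(np.round(d['location']).tolist(),round(d['score'],2)) for d in imaging.look_for(p,t)])
E
```

```text
pics
0.0 [193.20092077 593.78848308 291.27063287] [[-0.951, 0.31, -0.001], [0.31, 0.951, -0.002], [0.0, -0.002, -1.0]] 86.94934187158347
side 43.34202678481788 323.41946382201144 245.975320408826 -0.06303932372472028 [[0.955, -0.297, -0.0], [-0.177, -0.568, -0.804], [0.239, 0.767, -0.595]] [-532.9  118.8 1735. ]
blue_rack_grip [([253.0, 220.0], 0.84), ([285.0, 201.0], 0.58)]
white_rack_grip [([324.0, 329.0], 0.93), ([352.0, 263.0], 0.58)]
peg_seat [([355.0, 262.0], 0.81)]
keeper []
top 48.31777543341129 314.30060967988504 238.26861094094357 -0.0687261427106654 [[-0.006, -1.0, -0.009], [-0.981, 0.008, -0.194], [0.195, 0.008, -0.981]] [-114.9  514.3 1541.3]
blue_rack_grip [([225.0, 288.0], 0.87), ([178.0, 244.0], 0.84)]
white_rack_grip [([390.0, 260.0], 0.91)]
peg_seat [([307.0, 214.0], 0.63), ([454.0, 240.0], 0.63)]
keeper []
```

View pics/side0.png

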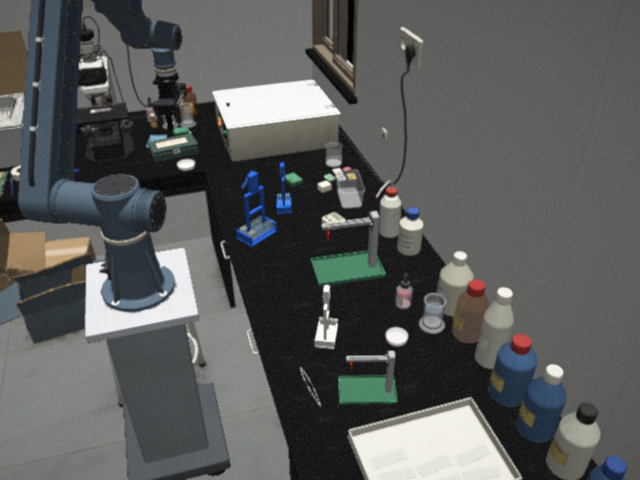

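View pics/top0.png

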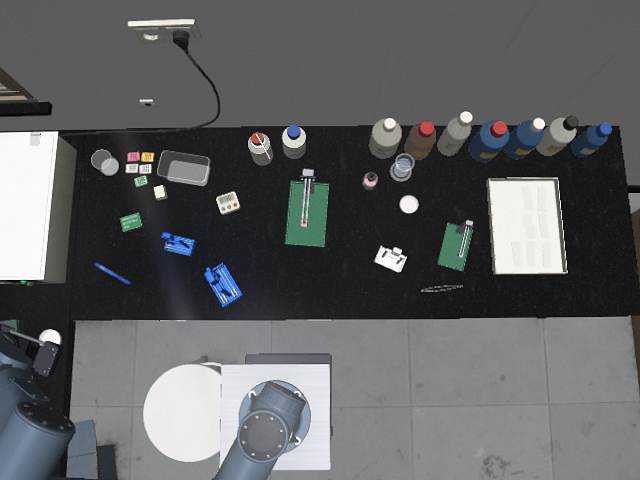

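The side view shows the big blue rack at (256,220), the small blue rack at (285,190), the white rack at (326,320), the big stand at (350,245) and the small stand at (370,375). In the top view they are at (223,285), (178,243), (391,258), (306,210) and (456,245).

Candidates for the blue rack are side (256,220) and side (285,190), and I choose the smaller, (285,190). Candidates for the stand are side (350,245) and side (370,375), and I choose the larger, (350,245).

```bash
cat > h.py <<'E'
import numpy as np, cv2
from station import telemetry, imaging, ctrl
def K(p):
    f=240/np.tan(np.radians(p['fov_y']/2)); return np.array([[f,0,p['cx']],[0,f,p['cy']],[0,0,1.]]),np.array([p['k1'],0,0,0,0.])
def proj(p,X):
    k,d=K(p); return cv2.projectPoints(np.asarray(X,float).reshape(-1,1,3),cv2.Rodrigues(np.array(p['R'],float))[0],np.array(p['t'],float),k,d)[0][:,0]
def norm(p,uv):
    k,d=K(p); return cv2.undistortPoints(np.array(uv,float).reshape(-1,1,2),k,d)[:,0]
def tri(p,u,q,v):
    P=[np.c_[np.array(a['R']),np.array(a['t'])] for a in(p,q)]
    X=cv2.triangulatePoints(P[0],P[1],norm(p,u).T,norm(q,v).T); return (X[:3]/X[3]).T
def crop(p,c,w,h,s):
    x,y=int(c[0]-w/2),int(c[1]-h/2); return cv2.resize(p['frame'][y:y+h,x:x+w,::-1],None,fx=s,fy=s,interpolation=cv2.INTER_CUBIC)
E
python3 - <<'E'
from h import *
s=imaging.grab_frame('side');t=imaging.grab_frame('top')
a=np.hstack([crop(s,(280,190),80,60,5),crop(t,(180,245),80,60,5)])
b=np.hstack([crop(s,(350,245),100,75,4),crop(t,(307,205),100,75,4)])
cv2.imwrite('pics/c1.png',np.vstack([a,b]))
for p in(s,t):
  for n in('blue_rack_grip','peg_seat','keeper'):
    for d in imaging.trace(p,n):
        m=d['mask'];ys,xs=np.nonzero(m);print(p['shot'],n,round(d['score'],2),np.round(d['location']),xs.min(),xs.max(),ys.min(),ys.max(),m.sum())
E
```

```text
3 blue_rack_grip 0.72 [254. 220.] 236 276 173 245 1284
3 blue_rack_grip 0.62 [284. 201.] 277 291 164 212 314
3 peg_seat 0.66 [351. 264.] 310 386 211 285 2696
3 peg_seat 0.58 [370. 386.] 339 397 350 404 2036
4 blue_rack_grip 0.94 [179. 243.] 162 195 233 255 495
4 blue_rack_grip 0.87 [223. 288.] 204 242 263 307 984
4 peg_seat 0.94 [455. 242.] 437 472 220 271 1267
4 peg_seat 0.74 [308. 212.] 285 328 169 246 2652
```

View pics/c1.png

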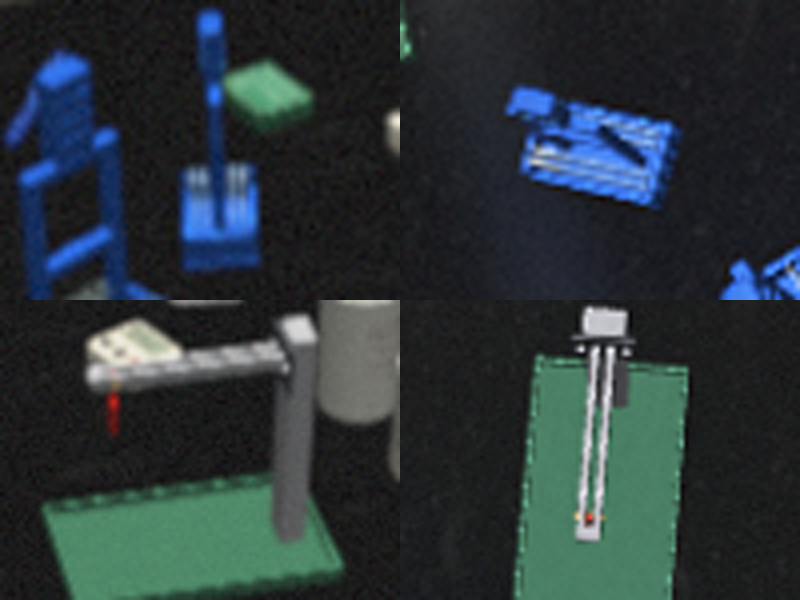

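The close crop shows four things:
- The small rack is edge-on to the side camera, with its grip top at side (282,163) and top (165,236).
- The larger rack is the one beside it.
- The big stand's peg tip is at side (323,226) and top (304,227).
- The keeper hangs red near the tip.

Next I fit silhouettes of the known shapes in both views.

```bash
cat > fit.py <<'E'
from h import *
from scipy.optimize import minimize
def box(x0,x1,y0,y1,z0,z1): return np.array([[x,y,z] for x in(x0,x1) for y in(y0,y1) for z in(z0,z1)],float)
RACK=[box(-7,7,-12,12,-22,22),box(-4,4,-28,28,-30,-22),box(-4,4,-28,28,-80,-72),box(-4,4,-28,-20,-114,-22),box(-4,4,20,28,-114,-22),box(-25,25,-42,42,-144,-114)]
PEG=[box(-95,45,-8,8,-12,0)]
def place(b,q):
    c,s=np.cos(q[3]),np.sin(q[3]); return b@np.array([[c,-s,0],[s,c,0],[0,0,1]]).T+q[:3]
def sil(p,boxes,q):
    m=np.zeros((1920,2560),np.uint8)
    for b in boxes:
        u=proj(p,place(b,q)); cv2.fillConvexPoly(m,cv2.convexHull(np.round((u*4+1.5)).astype(np.int32)),1)
    return cv2.resize(m.astype(np.float32),(640,480),interpolation=cv2.INTER_AREA)
def fit(views,boxes,q0,steps):
    def cost(d):
        q=np.array(q0)+d*steps; return sum(np.abs(sil(p,boxes,q)-m)[roi].sum()/m.sum() for p,m,roi in views)
    best=None
    for k in(1,.4,.4):
        x0=np.zeros(4) if best is None else best.x
        sx=np.vstack([x0]+[x0+k*e for e in np.eye(4)])
        best=minimize(cost,x0,method='Nelder-Mead',options=dict(initial_simplex=sx,xatol=.01,fatol=1e-4))
    return np.array(q0)+best.x*steps,best.fun
E
cat > m1.py <<'E'
from fit import *
s=imaging.grab_frame('side');t=imaging.grab_frame('top')
def roi(c): m=np.zeros((480,640),bool); m[c[2]:c[3],c[0]:c[1]]=1; return m
def blue(p): f=p['frame'].astype(int); return ((f[:,:,2]>70)&(f[:,:,2]-f[:,:,0]>40)).astype(np.float32)
def grey(p): 
    f=p['frame'].astype(int); m=((f.max(2)>75)&(f.max(2)-f.min(2)<35)).astype(np.uint8); return cv2.morphologyEx(m,cv2.MORPH_CLOSE,np.ones((3,3))).astype(np.float32)
X=tri(s,[282,163.4],t,[165.2,235.6]);print('grip top',X)
V=[]
for p,c in((s,(270,300,155,220)),(t,(155,202,225,262))):
    r=roi(c);m=blue(p)*r
    if p is t: m=cv2.morphologyEx(m,cv2.MORPH_CLOSE,np.ones((3,3)))
    V.append((p,m,r))
for y in(0.3,-.3,-.8,1.):
    q,c=fit(V,RACK,[X[0,0],X[0,1],X[0,2]-22,y],np.array([10,10,5,.3]));print('rack',q.round(1),np.degrees(q[3]).round(1),c.round(3))
tip=tri(s,[323,225.5],t,[304,226]);print('tip',tip); 
V=[(s,grey(s),roi((316,368,214,240))),(t,grey(t),roi((295,312,181,234)))]
V=[(p,m*r,r) for p,m,r in V]
q0=[tip[0,0]+95,tip[0,1],tip[0,2],-.05]
q,c=fit(V,PEG,q0,np.array([8,8,5,.1]));print('peg',q.round(1),np.degrees(q[3]).round(1),c.round(3))
red=lambda p:(p['frame'][:,:,0].astype(int)-p['frame'][:,:,1:].max(2)>50)
for p,c in((s,(316,340,220,250)),(t,(295,312,215,234))):
    ys,xs=np.nonzero(red(p)&roi(c));print('red',len(xs),xs.min(),xs.max(),ys.min(),ys.max(),xs.mean(),ys.mean(), 'keeper pin/low proj',proj(p,place(np.array([[-77.,0,-6],[-77,0,-52]]),q)).round(1).tolist())
    u=[proj(p,place(b,q)) for b in PEG]
E
python3 m1.py
```

```text
grip top [[504.27840656 294.73922372 165.49678108]]
rack [ 5.051e+02  2.942e+02  1.420e+02 -2.000e-01] -13.1 0.201
rack [ 5.054e+02  2.946e+02  1.418e+02 -2.000e-01] -12.7 0.201
rack [ 5.056e+02  2.948e+02  1.409e+02 -2.000e-01] -12.4 0.2
rack [ 5.052e+02  2.942e+02  1.415e+02 -2.000e-01] -13.2 0.203
tip [[526.75434875 -91.33692929 167.23312781]]
peg [ 6.182e+02 -9.730e+01  1.728e+02 -1.000e-01] -4.8 0.49
red 22 327 329 230 239 327.72727272727275 233.95454545454547 keeper pin/low proj [[327.4, 224.8], [327.3, 238.1]]
red 3 303 304 220 221 303.6666666666667 220.66666666666666 keeper pin/low proj [[303.9, 220.3], [304.3, 223.9]]
```

```bash
cat > m2.py <<'E'
from h import *
s=imaging.grab_frame('side');t=imaging.grab_frame('top')
def onz(p,uv,z):
    n=norm(p,uv)[0];R=np.array(p['R']);c=-R.T@np.array(p['t']);d=R.T@np.r_[n,1];return (c+d*(z-c[2])/d[2]).round(1)
print('peg tip/post',onz(t,[304,226.3],170),onz(t,[307.5,178.5],170), 'side tip',onz(s,[323,225.5],170),onz(s,[371,217.5],170))
print('cab',onz(t,[57,283],150),onz(t,[75,135],0))
for u in([207,267],[209,268],[211,269]): print('bigrack',tri(s,[253,173],t,u).round(0))
for d in imaging.trace(t,'blue_rack_grip'): print(d['location'])
cv2.imwrite('pics/c2.png',np.hstack([crop(t,(222,285),60,60,6),crop(t,(307,205),60,60,6)]))
E
python3 m2.py
```

```text
peg tip/post [523.6 -91.2 170. ] [ 661.1 -101.3  170. ] side tip [527.3 -94.9 170. ] [669.7 -97.2 170. ]
cab [371.7 601.2 150. ] [873.  660.6   0. ]
bigrack [[395. 164. 222.]]
bigrack [[393. 157. 226.]]
bigrack [[391. 151. 229.]]
[177.4, 241.0]
[224.0, 288.4]
```

View pics/c2.png

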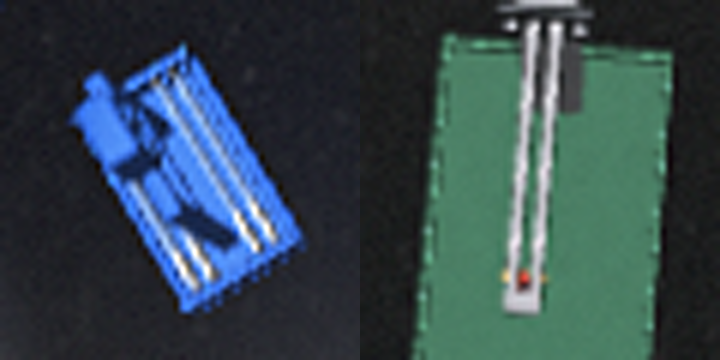

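```bash
cat > go.py <<'E'
from h import *
from scipy.spatial.transform import Rotation as Ro
import sys
def inc(x,y,z,yaw):
    "row for TCP at x,y,z pointing straight down with tool y at world yaw (deg)"
    s=telemetry.read_state();R=np.array(s['tcp_rot'])
    yv=np.array([np.cos(np.radians(yaw)),np.sin(np.radians(yaw)),0]);zv=np.array([0,0,-1.])
    T=np.c_[np.cross(yv,zv),yv,zv]
    return np.r_[Ro.from_matrix(R.T@T).as_rotvec(degrees=True)/360,R.T@(np.array([x,y,z])-s['tool_pos'])/150].round(4).tolist()
if __name__=='__main__':
    s=telemetry.read_state();print(s['clock'],s['tool_pos'].round(1),s['finger_gap'],np.round(s['wrist_force'],1))
    a=np.array(sys.argv[1:],float).reshape(-1,4)
    for r in a: print(r,inc(*r))
E
python3 go.py 350 444 296 75  505 294.5 296 77  505 294.5 199 77
```

```text
1.15 [193.5 594.3 292.3] 87.13565974998589 [0.1 0.1 0.1]
[350. 444. 296.  75.] [0.0, -0.0, -0.0084, -1.3024, -0.6295, -0.0249]
[505.  294.5 296.   77. ] [0.0, -0.0, -0.014, -2.5935, -1.2572, -0.025]
[505.  294.5 199.   77. ] [0.0, -0.0, -0.014, -2.5935, -1.2572, 0.6217]
```

Emit:
drive_tool(increments=[[0,0,0,-0.865,-0.42,-0.02,1],[0,0,0,-0.865,-0.42,-0.02,1],[0,0,0,-0.865,-0.42,-0.02,1],[0,0,0,-0.865,-0.42,-0.02,1]])

```text
clock: 1.48
tool_pos: [300.0, 491.5, 295.4]
tcp_rot: [[-0.95, 0.311, 0.001], [0.311, 0.95, -0.002], [-0.002, -0.001, -1.0]]
wrist_force: [0.0, 0.2, 0.3]
finger_gap: 87.0
gripper_force: 0.0
```

Emit:
drive_tool(increments=[[0,0,0,-0.865,-0.42,0,1],[0,0,0,-0.865,-0.42,0,1],[0,0,0,-0.865,-0.42,0,1],[0,0,0,-0.865,-0.42,0,1]])

```text
clock: 1.82
tool_pos: [404.5, 391.2, 295.5]
tcp_rot: [[-0.95, 0.312, 0.002], [0.312, 0.95, -0.001], [-0.002, -0.0, -1.0]]
wrist_force: [0.1, 1.3, 0.4]
finger_gap: 87.0
gripper_force: 0.0
```

Emit:
drive_tool(increments=[[0,0,-0.014,-0.86,-0.42,0,1],[0,0,-0.014,-0.86,-0.42,0,1],[0,0,-0.014,-0.86,-0.42,0,1],[0,0,-0.014,-0.86,-0.42,0,1],[0,0,-0.014,-0.86,-0.42,0,1],[0,0,-0.014,-0.86,-0.42,0,1]])

```text
clock: 2.32
tool_pos: [505.1, 293.4, 295.1]
tcp_rot: [[-0.974, 0.228, -0.0], [0.228, 0.974, 0.0], [0.001, 0.0, -1.0]]
wrist_force: [-0.0, 0.4, -0.0]
finger_gap: 86.9
gripper_force: 0.0
```

```bash
python3 go.py 505 294.5 199 77; python3 - <<'E'
from fit import *
s=imaging.grab_frame('side');t=imaging.grab_frame('top')
cv2.imwrite('pics/c3.png',np.hstack([crop(s,(280,175),100,120,4),crop(t,(175,235),100,120,4)]))
st=telemetry.read_state();g=np.array(st['tool_pos'])+51*np.array(st['tcp_rot'])[:,2];print(g,proj(s,g),proj(t,g))
E
```

```text
2.3167 [505.1 293.4 295.1] 86.92850878714614 [-0.   0.4 -0. ]
[505.  294.5 199.   77. ] [0.0, -0.0001, -0.0004, 0.0019, 0.0072, 0.6407]
[503.42502633 294.74325875 244.10927087] [[279.90980704 142.03949292]] [[156.94462709 228.90116611]]
```

View pics/c3.png

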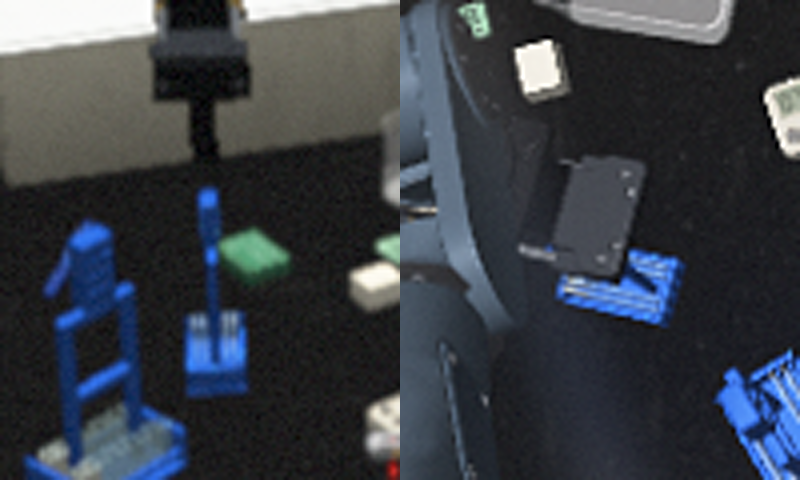

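The side crop shows the fingers (crop 204,140) straight above the small rack's grip (209,205), with the big rack to one side. The alignment fits, so I descend and close.

Emit:
drive_tool(increments=[[0,0,0,0,0.007,0.25,1],[0,0,0,0,0.007,0.45,1],[0,0,0,0,0.007,0.55,1],[0,0,0,0,0.007,0.64,1],[0,0,0,0,0.007,0.64,1],[0,0,0,0,0.007,0.64,0.5],[0,0,0,0,0.007,0.64,0.15],[0,0,0,0,0.007,0.64,0.15],[0,0,0,0,0.007,0.64,0.1],[0,0,0,0,0.007,0.64,0.1],[0,0,0,0,0.007,0.64,0.1],[0,0,0,0,0.007,0.64,0.1]], grip_force=20)

```text
clock: 3.42
tool_pos: [504.7, 295.3, 199.7]
tcp_rot: [[-0.974, 0.225, 0.001], [0.225, 0.974, 0.0], [-0.001, 0.0, -1.0]]
wrist_force: [0.2, 0.5, 0.0]
finger_gap: 48.4
gripper_force: 0.0
```

Emit:
drive_tool(increments=[[0,0,0,0,0,0,0.1],[0,0,0,0,0,0,0.1],[0,0,0,0,0,0,0.1],[0,0,0,0,0,0,0.1],[0,0,0,0,0,0,0.1],[0,0,0,0,0,0,0.1],[0,0,0,0,0,0,0.1],[0,0,0,0,0,0,0.1],[0,0,0,0,0,0,0.1]])

```text
clock: 4.17
tool_pos: [504.5, 295.3, 199.1]
tcp_rot: [[-0.974, 0.225, -0.0], [0.225, 0.974, -0.0], [0.0, -0.0, -1.0]]
wrist_force: [0.6, -0.3, -1.0]
finger_gap: 23.8
gripper_force: 20.0
```

Gripped at 23.8 mm (24 expected). I lift 90 mm.

Emit:
drive_tool(increments=[[0,0,0,0,0,-0.1,0.1],[0,0,0,0,0,-0.3,0.1],[0,0,0,0,0,-0.5,0.1],[0,0,0,0,0,-0.6,0.1],[0,0,0,0,0,-0.6,0.1],[0,0,0,0,0,-0.6,0.1]])

```text
clock: 4.67
tool_pos: [504.7, 295.4, 289.7]
tcp_rot: [[-0.974, 0.225, 0.002], [0.225, 0.974, 0.001], [-0.001, 0.001, -1.0]]
wrist_force: [0.6, 0.1, -2.8]
finger_gap: 23.8
gripper_force: 20.0
```

```bash
python3 go.py 490 100 289 81  475 -60 289 85.5 470 -87 265 85.5
```

```text
4.6667 [504.7 295.4 289.7] 23.801485084006853 [ 0.6  0.1 -2.8]
[490. 100. 289.  81.] [0.0001, 0.0002, -0.0111, -0.1974, -1.2912, 0.0041]
[475.  -60.  289.   85.5] [0.0001, 0.0002, -0.0236, -0.3398, -2.353, 0.0033]
[470.  -87.  265.   85.5] [0.0001, 0.0002, -0.0236, -0.3476, -2.5361, 0.1631]
```

Emit:
drive_tool(increments=[[0,0,0,-0.06,-0.26,0,0.1],[0,0,0,-0.12,-0.52,0,0.1],[0,0,0,-0.19,-0.83,0,0.1],[0,0,0,-0.19,-0.83,0,0.1]])

```text
clock: 5.0
tool_pos: [502.8, 162.4, 286.9]
tcp_rot: [[-0.974, 0.228, -0.006], [0.228, 0.974, -0.004], [0.005, -0.005, -1.0]]
wrist_force: [0.5, 0.0, -1.6]
finger_gap: 23.7
gripper_force: 20.0
```

Emit:
drive_tool(increments=[[0,0,0,-0.06,-0.26,0,0.1],[0,0,0,-0.12,-0.52,0,0.1],[0,0,0,-0.19,-0.83,0,0.1],[0,0,0,-0.19,-0.83,0,0.1],[0,0,0,-0.19,-0.83,0,0.1]])

```text
clock: 5.42
tool_pos: [503.6, 37.6, 287.6]
tcp_rot: [[-0.973, 0.23, -0.003], [0.23, 0.973, 0.0], [0.003, -0.0, -1.0]]
wrist_force: [-0.0, -0.1, -1.3]
finger_gap: 23.7
gripper_force: 20.0
```

```bash
python3 go.py 470 -87 265 85.5
```

```text
5.4167 [503.6  37.6 287.6] 23.72995875586269 [-0.  -0.1 -1.3]
[470.  -87.  265.   85.5] [-0.0, -0.0005, -0.0244, 0.0263, -0.86, 0.1512]
```

Emit:
drive_tool(increments=[[0,0,-0.012,0.026,-0.25,0,0.1],[0,0,-0.024,0.026,-0.5,0,0.1],[0,0,-0.024,0.026,-0.7,0.05,0.1],[0,0,-0.024,0.026,-0.86,0.1,0.1],[0,0,-0.024,0.026,-0.86,0.15,0.1],[0,0,-0.024,0.026,-0.86,0.15,0.1],[0,0,-0.024,0.026,-0.86,0.15,0.1],[0,0,-0.024,0.026,-0.86,0.15,0.1]])

```text
clock: 6.08
tool_pos: [471.4, -83.3, 266.5]
tcp_rot: [[-0.997, 0.074, -0.001], [0.074, 0.997, 0.001], [0.001, 0.001, -1.0]]
wrist_force: [0.4, -0.2, -1.0]
finger_gap: 23.8
gripper_force: 20.0
```

```bash
python3 go.py 520 -91 265 85.5 607 -98 265 85.5; python3 - <<'E'
from fit import *
s=imaging.grab_frame('side');t=imaging.grab_frame('top')
cv2.imwrite('pics/c4.png',np.hstack([crop(s,(335,245),100,140,4),crop(t,(305,215),100,140,4)]))
st=telemetry.read_state();R=np.array(st['tcp_rot']);g=np.array(st['tool_pos'])+55*R[:,2]
E
```

```text
6.0833 [471.4 -83.3 266.5] 23.836695796009217 [ 0.4 -0.2 -1. ]
[520.  -91.  265.   85.5] [0.0002, -0.0001, 0.0007, -0.3266, -0.0273, 0.0095]
[607.  -98.  265.   85.5] [0.0002, -0.0001, 0.0007, -0.9085, -0.0308, 0.009]
```

View pics/c4.png

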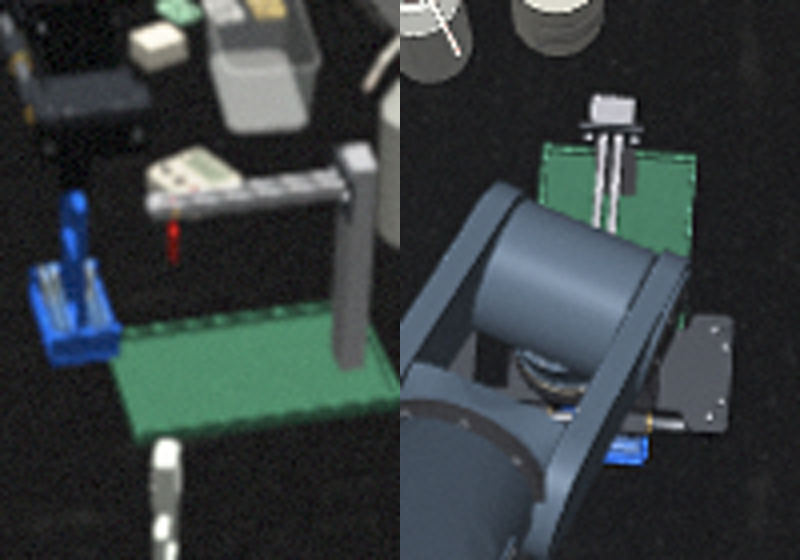

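The picture shows the held rack (crop 75,280) before the peg tip (155,205), with the keeper hanging shut at (173,240). The foot looks slightly tilted, so I check the pitch by fitting.

```bash
cat > m3.py <<'E'
import fit as F
from fit import *
from scipy.spatial.transform import Rotation as Ro
s=imaging.grab_frame('side');st=telemetry.read_state();R=np.array(st['tcp_rot']);g0=np.array(st['tool_pos'])+51*R[:,2]
f=s['frame'].astype(int);m=((f[:,:,2]>70)&(f[:,:,2]-f[:,:,0]>40)).astype(np.uint8)
r=np.zeros_like(m);u=proj(s,g0)[0].astype(int);r[u[1]-5:u[1]+75,max(0,u[0]-25):u[0]+30]=1
m=cv2.morphologyEx(m*r,cv2.MORPH_CLOSE,np.ones((3,3))).astype(np.float32)
F.place=lambda b,q:(b-[0,0,4])@Ro.from_euler('ZYX',[-4.4,q[0]*10,q[1]*10],degrees=True).as_matrix().T+g0+np.array([q[2]*3,0,q[3]*3])
best=min((fit([(s,m,r>0)],RACK,[p,0,0,0],np.ones(4)*.5) for p in(-1,0,1)),key=lambda a:a[1])
print('pitch(deg; + = foot toward robot) roll, dx dz',(best[0]*[10,10,3,3]).round(1),best[1])
F.place0=F.place
for p in range(-20,21,5): print(p,round(float(np.abs(sil(s,RACK,[p/10,0,*best[0][2:]])-m).sum()/m.sum()),3),end=' | ')
E
python3 m3.py
```

```text
pitch(deg; + = foot toward robot) roll, dx dz [ 1.2 -2.   1.2  0.2] 0.29804420471191406
-20 1.942 | -15 1.533 | -10 1.14 | -5 0.754 | 0 0.386 | 5 0.68 | 10 1.138 | 15 1.576 | 20 1.954 |
```

Upright within fit error. I insert: first align y, then push along the peg.

Emit:
drive_tool(increments=[[0,0,0,-0.05,-0.025,0.009,0.1],[0,0,0,-0.1,-0.028,0.009,0.1],[0,0,0,-0.15,-0.028,0.009,0.1],[0,0,0,-0.2,-0.028,0.009,0.1],[0,0,0,-0.25,-0.028,0.009,0.1],[0,0,0,-0.3,-0.028,0.009,0.1],[0,0,0,-0.35,-0.028,0.009,0.1],[0,0,0,-0.4,-0.03,0.009,0.1],[0,0,0,-0.4,-0.03,0.009,0.1],[0,0,0,-0.4,-0.03,0.009,0.1]])

```text
clock: 7.07
tool_pos: [531.1, -94.1, 265.3]
tcp_rot: [[-0.997, 0.076, -0.0], [0.076, 0.997, 0.0], [0.0, -0.0, -1.0]]
wrist_force: [-1.7, -0.2, -1.5]
finger_gap: 23.8
gripper_force: 20.0
```

```bash
python3 go.py 609 -98.3 265 85.5; python3 m3.py; python3 - <<'E'
from fit import *
s=imaging.grab_frame('side')
cv2.imwrite('pics/c5.png',crop(s,(340,235),100,100,6))
E
```

```text
7.0667 [531.1 -94.1 265.3] 23.84791833736845 [-1.7 -0.2 -1.5]
[609.  -98.3 265.   85.5] [-0.0, -0.0, 0.0004, -0.5197, 0.0111, 0.0016]
pitch(deg; + = foot toward robot) roll, dx dz [-0.4 -1.6 -1.2 -0.8] 0.3718581795692444
-20 1.861 | -15 1.477 | -10 1.052 | -5 0.723 | 0 0.422 | 5 0.873 | 10 1.332 | 15 1.765 | 20 2.127 |
```

View pics/c5.png

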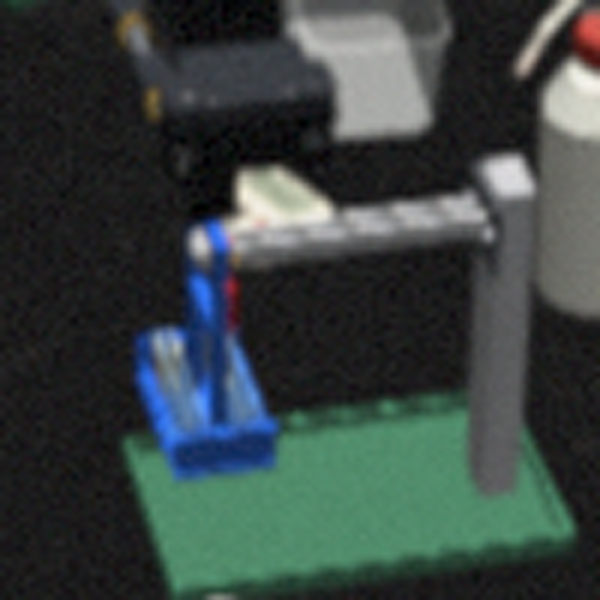

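The peg tip (200,240) shows through the eye, with the keeper (235,300) just ahead of the frame. I continue pushing.

Emit:
drive_tool(increments=[[0,0,0,-0.05,0.01,0,0.1],[0,0,0,-0.1,0.01,0,0.1],[0,0,0,-0.15,0.01,0,0.1],[0,0,0,-0.2,0.01,0,0.1],[0,0,0,-0.25,0.01,0,0.1],[0,0,0,-0.3,0.01,0,0.1],[0,0,0,-0.35,0.01,0,0.1],[0,0,0,-0.4,0.01,0,0.1],[0,0,0,-0.45,0.01,0,0.1],[0,0,0,-0.5,0.01,0,0.1],[0,0,0,-0.52,0.01,0,0.1],[0,0,0,-0.52,0.01,0,0.1],[0,0,0,-0.52,0.01,0,0.1],[0,0,0,-0.52,0.01,0,0.1]])

```text
clock: 8.33
tool_pos: [608.3, -98.3, 265.3]
tcp_rot: [[-0.997, 0.076, -0.001], [0.076, 0.997, 0.0], [0.001, 0.0, -1.0]]
wrist_force: [-0.1, 0.4, -2.3]
finger_gap: 23.9
gripper_force: 20.0
```

```bash
python3 go.py 609 -98.3 255 85.5;  python3 - <<'E'
from fit import *
s=imaging.grab_frame('side')
cv2.imwrite('pics/c6.png',crop(s,(350,235),100,100,6))
E
```

```text
8.3333 [608.3 -98.3 265.3] 23.863120613438486 [-0.1  0.4 -2.3]
[609.  -98.3 255.   85.5] [0.0, -0.0002, 0.0004, -0.005, 0.0002, 0.0684]
```

View pics/c6.png

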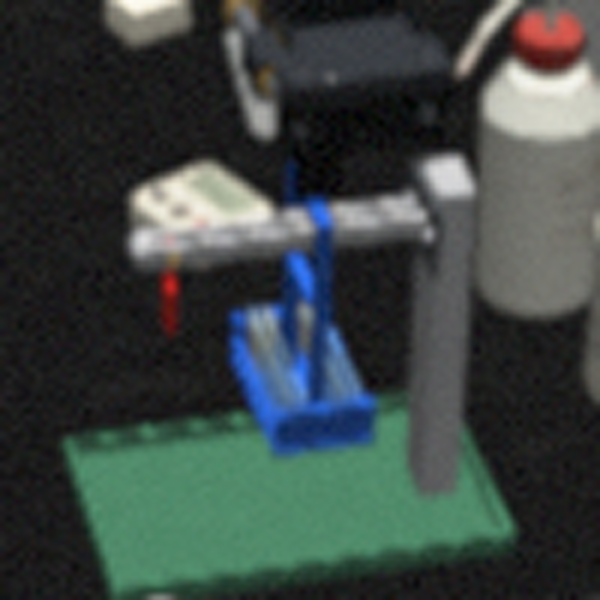

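The keeper (170,300) hangs shut behind the rack, which is at (320,330) on the peg. I lower it onto the peg.

Emit:
drive_tool(increments=[[0,0,0,0,0,0.015,0.1],[0,0,0,0,0,0.03,0.1],[0,0,0,0,0,0.045,0.1],[0,0,0,0,0,0.053,0.1],[0,0,0,0,0,0.058,0.1],[0,0,0,0,0,0.058,0.1],[0,0,0,0,0,0.058,0.1]])

```text
clock: 8.97
tool_pos: [608.7, -98.4, 256.6]
tcp_rot: [[-0.997, 0.076, -0.0], [0.076, 0.997, 0.0], [0.0, 0.0, -1.0]]
wrist_force: [-0.4, -0.3, -2.4]
finger_gap: 23.9
gripper_force: 20.0
```

Emit:
drive_tool(increments=[[0,0,0,0,0,0.004,0.1],[0,0,0,0,0,0.008,0.1],[0,0,0,0,0,0.008,0.1],[0,0,0,0,0,0.008,0.1]])

```text
clock: 9.3
tool_pos: [608.8, -98.5, 255.8]
tcp_rot: [[-0.997, 0.076, 0.001], [0.076, 0.997, -0.0], [-0.001, -0.0, -1.0]]
wrist_force: [-1.2, -0.2, 0.6]
finger_gap: 23.7
gripper_force: 20.0
```

Contact is felt: the weight came off between the two readings (Fz went from -2.4 to +0.6 N). I open gently and wait.

Emit:
drive_tool(increments=[[0,0,0,0,0,0,0.3],[0,0,0,0,0,0,0.35],[0,0,0,0,0,0,0.4],[0,0,0,0,0,0,0.5],[0,0,0,0,0,0,0.6],[0,0,0,0,0,0,0.7],[0,0,0,0,0,0,0.7],[0,0,0,0,0,0,0.7],[0,0,0,0,0,0,0.7],[0,0,0,0,0,0,0.7],[0,0,0,0,0,0,0.7],[0,0,0,0,0,0,0.7]])

```text
clock: 10.3
tool_pos: [608.7, -98.4, 255.5]
tcp_rot: [[-0.997, 0.076, -0.0], [0.076, 0.997, 0.0], [0.0, 0.0, -1.0]]
wrist_force: [-0.2, -1.0, -0.7]
finger_gap: 60.6
gripper_force: 0.0
```

Emit:
drive_tool(increments=[[0,0,0,0,0,-0.1,0.7],[0,0,0,0,0,-0.3,0.7],[0,0,0,0,0,-0.55,0.7],[0,0,0,0,0,-0.8,0.7],[0,0,0,0,0,-0.8,0.7],[0,0,0,0,0,-0.8,0.7],[0,0,0,0,0,-0.8,0.7],[0,0,0,0,0,-0.8,0.7],[0,0,0,0,0,-0.8,0.7],[0,0,0,0,0,-0.8,0.7],[0,0,0,0,0,-0.8,0.7],[0,0,0,0,0,-0.8,0.7],[0,0,0,0,0,-0.8,0.7],[0,0,0,0,0,-0.8,0.7],[0,0,0,0,0,-0.8,0.7],[0,0,0,0,0,-0.8,0.7],[0,0,0,0,0,-0.8,0.7],[0,0,0,0,0,-0.8,0.7]])

```text
clock: 11.8
tool_pos: [608.7, -98.4, 375.6]
tcp_rot: [[-0.997, 0.076, 0.0], [0.076, 0.997, -0.0], [-0.0, -0.0, -1.0]]
wrist_force: [-0.2, -0.5, 0.1]
finger_gap: 60.9
gripper_force: 0.0
```

```bash
python3 - <<'E'
from h import *
import time
s=imaging.grab_frame('side');s=s['frame'].astype(int)
for i in range(8): p=imaging.grab_frame('side')
d=np.abs(p['frame'].astype(int)-s)[190:290,300:400];print('diff',d.mean(),d.max(),telemetry.read_state()['clock'])
cv2.imwrite('pics/c7.png',crop(p,(340,240),130,130,4))
E
```

```text
diff 3.4131666666666667 51 12.25
```

View pics/c7.png

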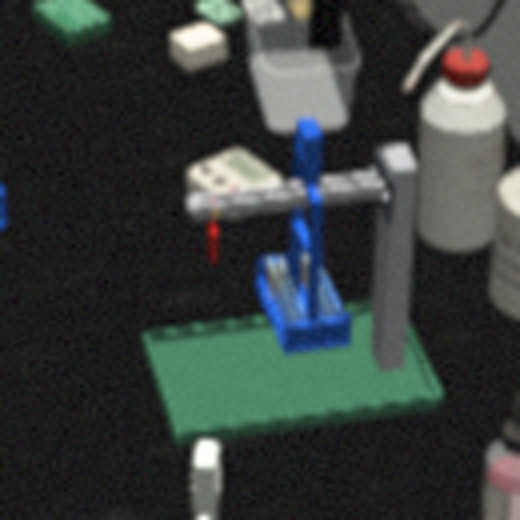

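The rack hangs upright on the peg (310,250), the keeper (213,240) is shut, and the gripper is clear. I let it settle, then check that it is at rest and hand in.

Emit:
drive_tool(increments=[[0,0,0,0,0,0,0.7],[0,0,0,0,0,0,0.7],[0,0,0,0,0,0,0.7],[0,0,0,0,0,0,0.7],[0,0,0,0,0,0,0.7],[0,0,0,0,0,0,0.7],[0,0,0,0,0,0,0.7],[0,0,0,0,0,0,0.7],[0,0,0,0,0,0,0.7],[0,0,0,0,0,0,0.7],[0,0,0,0,0,0,0.7],[0,0,0,0,0,0,0.7],[0,0,0,0,0,0,0.7],[0,0,0,0,0,0,0.7],[0,0,0,0,0,0,0.7],[0,0,0,0,0,0,0.7],[0,0,0,0,0,0,0.7],[0,0,0,0,0,0,0.7],[0,0,0,0,0,0,0.7],[0,0,0,0,0,0,0.7]])

```text
clock: 13.92
tool_pos: [608.7, -98.4, 375.5]
tcp_rot: [[-0.997, 0.076, -0.0], [0.076, 0.997, 0.0], [0.0, 0.0, -1.0]]
wrist_force: [0.7, -0.2, 1.0]
finger_gap: 61.0
gripper_force: 0.0
```

```bash
python3 - <<'E'
from h import *
c=[]
for i in range(8):
    f=imaging.grab_frame('side')['frame'].astype(int)[245:280,320:380]
    ys,xs=np.nonzero((f[:,:,2]>70)&(f[:,:,2]-f[:,:,0]>40)); c.append([xs.mean(),ys.mean()])
c=np.array(c);print(c.round(2).tolist());
if np.ptp(c,axis=0).max()<.3: print(ctrl.sign_off())
E
```

```text
[[31.01, 8.64], [30.94, 8.67], [30.94, 8.66], [31.03, 8.64], [31.03, 8.64], [31.04, 8.64], [30.97, 8.65], [30.97, 8.67]]
the job is handed in; nothing more can be done
None
```

The small blue rack hangs upright and at rest on the larger stand's peg, with the keeper shut behind it and the white rack untouched; I handed the job in at about 14 s of robot time.

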